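Put two carving chisels away in a covered bench holder

ROBOT

A 7-joint arm with a two-finger parallel gripper is mounted at the origin on the work surface. World frame = base frame: x ahead of the robot, y to its left, z up, the work surface at z = 0. Lengths are in m, angles in degrees, forces in N, time in s.
With the tool pointing down it reaches from about 0.425 to 0.875 m from the base axis. Payload 4.7 kg.
Tool frame: the origin (TCP) lies at the centre of the arm's flange, where the gripper is bolted on; the fingertips stand 182 mm ahead of it and the grasp point (between the pads) lies 164 mm ahead of it (env.grip_depth is the distance from the TCP to the grasp point, in m); z points along the fingers, y is the line along which they close (so a half turn about z gives the same grasp; the last joint's range is limited). The gripper opens to 87 mm and grips with 3 to 60 N. Pads are 19 mm wide; open, the fingers measure 117 mm over their backs; the gripper's body (75 mm by 190 mm) begins 51 mm behind the grasp point.
Start: joints at [70.078, 18.392, -4.016, 83.108, 1.295, 78.541, -3.26], TCP at [0.23, -0.608, 0.405] pointing down, gripper open.
Joint ranges: [-163.93, 163.93], [-17.29, 119.83], [-79.2, 71.16], [3.27, 140.29], [-89.18, 269.18], [5.43, 117.66], [-154.24, 154.24]. Speed limits (degrees/s): [147.25, 147.25, 180, 180, 180, 180, 180].

INTERFACE

Orientations are given as [roll, pitch, yaw] about the fixed x, y, z axes, in that order (R = Rz(yaw) Ry(pitch) Rx(roll)).
In Python, from cell import env gives the robot as it stands. The module is installed in compiled form; this text tells all that it offers.
- The arm moves only by the tool send_rows, never from a script. Its arguments are lists of equal length, an entry for each row: "xyz": the shift along the tool's x, y, z in m, a list of three; "rotation": the turn, a rotation vector about the tool's x, y, z in rad, a list of three; "jaw": the opening, from 0 (shut) to 1 (fully open). A call has 1 to 20 rows; each row shifts and turns the commanded pose from where the row before left it, along the tool's axes as they then stand; what a row does not reach is not made up. A row lasts 1/10 s, in which the tool goes at most 50 mm and 8.59 degrees, less where a joint would pass 70% of its speed; a pose out of reach is approached as far as the arm can. A call is refused whole if a number of a shift passes 0.05 or a number of a turn 0.15, either way. A call with a gripper value outside its range is refused whole. The fingers move at their own pace and stop on an object; "newtons" is the grip in N (left out, the last holds). Time passes only in rows, so rows that do not move let the fingers close. It gives the time, the measured TCP pose, the force, the opening and the grip force at its end, in the units of the state.
- env.get_obs(): the state, without advancing time (a new reading comes with each control period).
- env.read_camera(name): name is "side" or "top" or "wrist"; returns a dict with "image" (400x640x3 uint8, blue, green, red), "fx", "fy", "cx", "cy" (pixels), "distortion" ([k1, k2, p1, p2, k3] as OpenCV has them; the pictures are not rectified), "R" (3x3) and "t" (3): a world point X has camera coordinates R X + t. Camera axes: x right, y down, z forward; pixel columns grow to the right and rows downward; lengths in m; the calibration is good to about 2 mm. A picture is of the moment at which its call begins. There is no depth.
- env.sign_off(): hands the job in; it is judged then, once.
The state is a dict: "time_s": time; "qpos": joint angles; "joint_velocities": joint speeds; "effort": joint torques, N m; "tool_pos": TCP position; "tool_rot": TCP orientation; "force": force on the tool from outside, world axes, zero at the start; "wrist_torque": the same for the moment, N m; "grip_width": finger opening in m; "grasp_force": force on a finger pad.
Only numpy, scipy, OpenCV 4.12 (cv2) and the standard library are available. Lean on these libraries where they do the work, as an engineer would, in place of code of your own. Each camera call takes 0.05 s, during which the arm holds its last target. There are 200 camera calls.

TASK

Press the pedal of the chisel holder all the way down with the gripper so that its shavings cover swings open and stays open. Then take the two chisels from the slanted rest and drop each one blade-down into the holder pocket of its handle's colour, and leave them standing there.

Things in the scene. Friction and masses are not known exactly. Their poses are not given: they have to be found in the camera images.
- holder: Chisel holder fixed to the bench: base board 222 x 160 x 10 mm with a red and a blue square tower (40 x 40 mm, tops 106 mm above the bench) 90 mm apart in y. Origin on the bench midway between the towers; x points away from the pedal, y from the blue to the red tower, z up. A cover lies over both mouths.
- cover_edge (a point): Middle of the front edge of the plywood cover (60 x 140 x 4 mm), which is hinged along the towers' far edge (holder x +28 mm, 107 mm high) and linked to the pedal. Shut, it lies over both mouths; open, it has swung up and back 155 degrees and leans clear behind the towers (edge then at x +81, 131 mm high).
- red_mouth (a point): Centre of the mouth (rim level, 106 mm above the bench) of the red square pocket, the holder's left one (at y +45 mm in its frame). Inside 28 x 28 mm, 90 mm deep, walls 6 mm; axes as the holder's, z up. The closed cover lies 0.5 mm above it.
- blue_mouth (a point): Centre of the mouth (rim level, 106 mm above the bench) of the blue square pocket, the holder's right one (at y -45 mm in its frame). Inside 28 x 28 mm, 90 mm deep, walls 6 mm; axes as the holder's, z up. The closed cover lies 0.5 mm above it.
- pedal_pad (a point): Centre of the top of the pedal's black rubber pad (53 x 58 mm), where to press. It starts 59 mm above the bench, 157 mm before the towers' centre line (holder x -157, y 0), and ends about 21 mm above the bench at the stop, moving on a 128 mm arc about a hinge at holder x -33, 28 mm high.
- pedal (a joint): Pedal angle in rad: 0 raised (cover shut), 0.30 at its lower stop (cover fully open). Needs about 8 N at the pad; a weak spring, but the stiff hinge keeps it where it is left. The cover turns 9 times as far.
- rest: Slanted wooden tool rest fixed to the bench, base 120 x 160 mm, 136 mm high; origin on the bench at about its centre, y along its width, x away from the robot. Channels at y +45 and -45 mm hold the chisels, cutting edges at x +45 mm, 34 mm above the bench; the channels are open above and on the far side. Pull a chisel out along its own length.
- red_chisel: Loose carving chisel, 190 mm, 130 g. Origin at the cutting edge, z along the tool to the handle's end. Blade 16 mm (y) by 4 mm (x) up to z 80, round taper from z 56; ferrule 20 mm across to z 92; red handle 24 mm across from z 92 to 190. Starts blade-low in a channel of the rest (either one), leaning 22 degrees from vertical, handle towards the robot and free above z 118 (grip e.g. at z 155).
- blue_chisel: Loose carving chisel, 190 mm, 130 g. Origin at the cutting edge, z along the tool to the handle's end. Blade 16 mm (y) by 4 mm (x) up to z 80, round taper from z 56; ferrule 20 mm across to z 92; blue handle 24 mm across from z 92 to 190. Starts blade-low in a channel of the rest (either one), leaning 22 degrees from vertical, handle towards the robot and free above z 118 (grip e.g. at z 155).
- carved_box: Bystander: closed carved wooden box, 98 x 178 x 72 mm high, origin under its centre.
- mallet: Bystander: lying mallet, orange head 60 mm across and 100 mm long (x), wooden handle to +y, reaching 170 mm from the origin, which is under the head.
- glue: Bystander: white glue bottle with orange cap, 48 mm across, 120 mm high, origin under its centre.

How it is judged:
By the outcome, as a careful person would: the job done as asked, in the order asked, and still so for the second after the job is handed in, with the robot touching nothing.
It also fails if it takes over 70 s, if anything falls off the work surface, if the arm or the gripper's body presses on something with over 40 N, if the wrist force passes 120 N, or if a joint passes its speed limit or range.

## Working session

There is one attempt and no reset: what is moved stays moved. The work goes in short steps, Python scripts to look and compute and a tool call to move; the robot and the scene stay as the last step left them, time stands still between calls to the robot, and variables do not carry over. Pictures are saved under pics/ and viewed, at most 10 in all, crops included, and the job is handed in when it is done.

Besides the shell and the picture viewer there is one more tool, called after "Call:" by a JSON object that holds its "name" and its "arguments". send_rows: Moves the arm, as the interface text tells. Its arguments: {"type":"object","properties":{"xyz":{"type":"array"},"rotation":{"type":"array"},"jaw":{"type":"array"},"newtons":{"type":"number"}},"required":["xyz","rotation","jaw"]}

```bash
mkdir -p pics; ls
python3 - <<'E'
from cell import env
import cv2
o=env.get_obs()
print({k:o[k] for k in('time_s','tool_pos','tool_rot','grip_width','force')})
for n in('side','top'):
    c=env.read_camera(n); cv2.imwrite(f'pics/{n}0.png',c['image'])
    print(n,c['fx'],c['cx'],c['cy'],c['distortion'],c['R'],c['t'])
E
```

```text
pics
{'time_s': 0.0, 'tool_pos': array([ 0.22997592, -0.60773885,  0.40365102]), 'tool_rot': array([-1.79890679e+02,  7.52646738e-03,  2.07315952e+01]), 'grip_width': 0.08714608120116481, 'force': array([ 0.04307077, -0.13800805, -0.07931698])}
side 440.5686817895051 316.0248944243414 193.8476158112989 [-0.09538965  0.          0.          0.          0.        ] [[-0.99535155 -0.09336368 -0.02363293]
 [-0.03073189  0.54046424 -0.84080554]
 [ 0.09127345 -0.83617081 -0.54082116]] [0.61742572 0.09014715 0.95576761]
top 411.7856893285208 309.89087243589586 194.10410341971695 [-0.09208642  0.          0.          0.          0.        ] [[ 2.12369492e-02 -9.99774209e-01 -7.22579145e-04]
 [-9.87356409e-01 -2.08596035e-02 -1.57137515e-01]
 [ 1.57086963e-01  4.05056459e-03 -9.87576467e-01]] [0.00160723 0.646186   0.8074006 ]
```

View pics/side0.png

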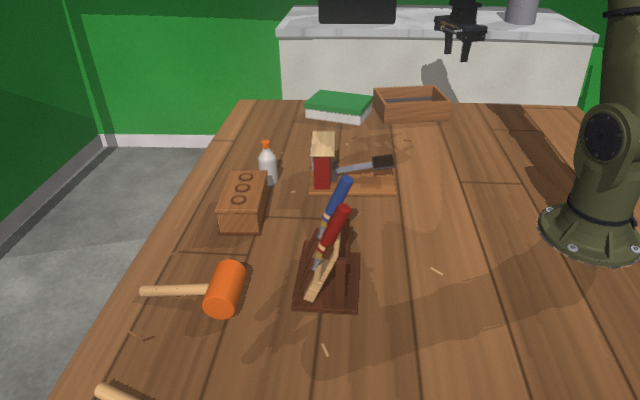

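View pics/top0.png

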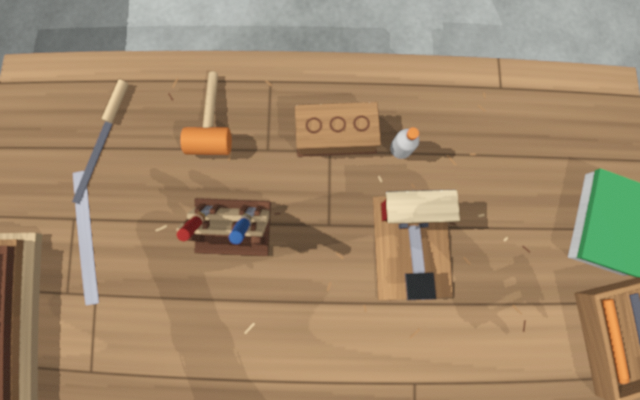

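The side view shows the rest at about (330,270), with the red handle top at (343,210) and the blue at (345,182). The holder's cover is at (322,143) and its pad at (382,161). In the top view the red chisel is at (190,228), the blue at (240,231), the cover at (422,207) and the pad at (420,286). Next come enlarged crops, plus colour segmentation.

Run:
```python
import cv2,numpy as np
s=cv2.imread('pics/side0.png');t=cv2.imread('pics/top0.png')
def crop(im,x,y,w,h,W,H): return cv2.resize(im[y:y+h,x:x+w],(W,H),interpolation=cv2.INTER_CUBIC)
a=np.vstack([crop(t,370,185,100,120,300,360),crop(t,170,195,110,65,406,240)[:,:300]*1])
can=np.zeros((600,800,3),np.uint8)
can[:360,:300]=crop(t,370,185,100,120,300,360)      # x3 
can[360:600,:400]=crop(t,170,195,100,60,400,240)    # x4
can[:280,400:800]=crop(s,305,125,100,70,400,280)    # x4
can[280:600,480:740]=crop(s,290,170,130,160,260,320) # x2
cv2.imwrite('pics/crops0.png',can)
```

```text
(no output)
```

View pics/crops0.png

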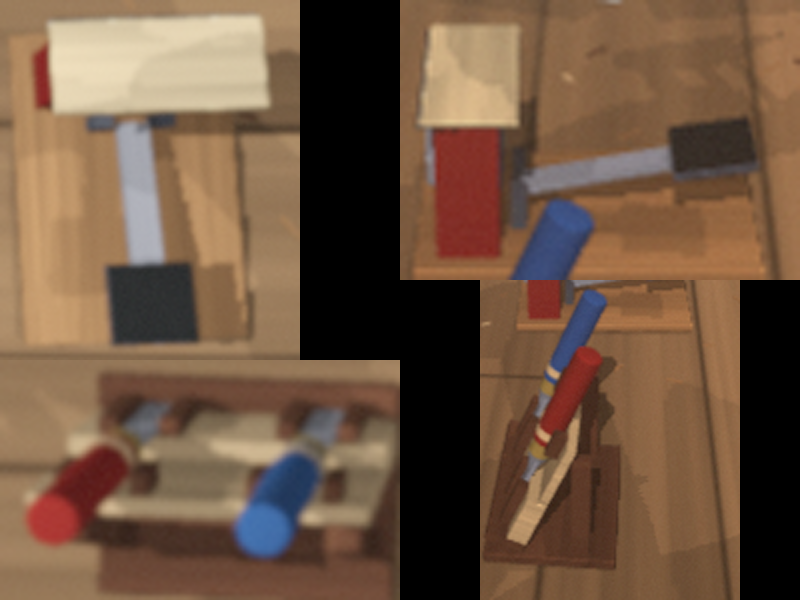

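In the crops the pad, cover, and handle ends are all clear: the red disc is at side (344,208) and top (183,234), the blue disc at side (347,179) and top (236,238). I'll fit the poses from these corners.

```bash
cat > h.py <<'E'
import numpy as np,cv2
from cell import env
from scipy.optimize import least_squares
def cam(c): return dict(K=np.array([[c['fx'],0,c['cx']],[0,c['fy'],c['cy']],[0,0,1]]),D=np.array(c['distortion'],float),R=np.array(c['R']),t=np.array(c['t']))
def proj(C,X): return cv2.projectPoints(np.atleast_2d(X).astype(float),cv2.Rodrigues(C['R'])[0],C['t'],C['K'],C['D'])[0].reshape(-1,2)
def tri(obs): # [(C,uv),...]
    r=least_squares(lambda X:np.concatenate([proj(C,X)[0]-uv for C,uv in obs]),[0.6,0,0.1])
    return r.x, np.abs(r.fun).max()
def frame(p): # x,y,yaw -> function local->world
    c,s=np.cos(p[2]),np.sin(p[2]); R=np.array([[c,-s,0],[s,c,0],[0,0,1]])
    return lambda L: np.atleast_2d(L)@R.T+[p[0],p[1],p[3] if len(p)>3 else 0]
E
cat > fit.py <<'E'
from h import *
T=cam(env.read_camera('top'));S=cam(env.read_camera('side'))
t3=lambda a:np.array(a)/3+[370,185]-1/3
s4=lambda a:np.array(a)/4+[305,125]-.375
# order: cover (+x,+y),(+x,-y),(-x,-y),(-x,+y)
tc=t3([(48,19),(263,15),(269,105),(54,114)]); sc=s4([(18,125),(27,25),(120,25),(118,124)])
tp=t3([(108,266),(190,263),(197,342),(114,344)]); sp=s4([(275,173),(268,130),(350,120),(355,163)])
for n,a,b in(('cover',tc,sc),('pad',tp,sp)):
    P=[tri([(T,u),(S,v)]) for u,v in zip(a,b)]
    for X,e in P: print(n,X.round(4),round(e,1))
    print(' mean',np.mean([X for X,_ in P],0).round(4))
Lc=np.array([(.028,.07,.1105),(.028,-.07,.1105),(-.032,-.07,.1105),(-.032,.07,.1105)])
ca,sa=1,0
Lp=np.array([(-.1305,.029,.059),(-.1305,-.029,.059),(-.1835,-.029,.059),(-.1835,.029,.059)]) # tilt ignored
ff=lambda p:np.concatenate([(proj(T,frame(p)(Lc))-tc).ravel(),(proj(S,frame(p)(Lc))-sc).ravel(),(proj(T,frame(p)(Lp))-tp).ravel(),(proj(S,frame(p)(Lp))-sp).ravel()])
r=least_squares(ff,[.55,-.25,0,0]);print('holder',r.x.round(4),np.degrees(r.x[2]),'res',r.fun.round(1))
# chisels
t4=lambda x,y:np.array([x,y])/4+[170,195]-.375
s2=lambda x,y:np.array([x,y])/2+[290,170]-.25
O=dict(red=[t4(53,157),s2(108,76),t4(118,95),s2(63,155)],blue=[t4(266,172),s2(115,19),t4(312,102),s2(73,93)])
for n,o in O.items():
    A,e=tri([(T,o[0]),(S,o[1])]);B,f=tri([(T,o[2]),(S,o[3])]);d=A-B
    print(n,A.round(4),round(e,1),B.round(4),round(f,1),'len',np.linalg.norm(d).round(4),'lean',np.degrees(np.arccos(d[2]/np.linalg.norm(d))),'az',np.degrees(np.arctan2(-d[1],-d[0])))
s,c=np.sin(np.radians(22)),np.cos(np.radians(22))
L=lambda y,z:np.array([(.045-s*z,y,.034+c*z)])
def fr(p):
    w=frame(p);out=[]
    for n,y in(('red',.045),('blue',-.045)):
        for i,z in((0,.19),(2,.092)):
            out+=[proj(T,w(L(y,z)))[0]-O[n][i],proj(S,w(L(y,z)))[0]-O[n][i+1]]
    return np.concatenate(out)
r=least_squares(fr,[.55,.25,0,0]);print('rest',r.x.round(4),np.degrees(r.x[2]),'res',r.fun.round(1))
E
python3 fit.py
```

```text
cover [ 0.6466 -0.1328  0.1076] 0.2
cover [ 0.6534 -0.2754  0.108 ] 1.0
cover [ 0.5929 -0.2771  0.1089] 0.2
cover [ 0.5852 -0.1362  0.108 ] 0.6
 mean [ 0.6195 -0.2054  0.1081]
pad [ 0.4874 -0.1837  0.0504] 0.5
pad [ 0.4904 -0.24    0.0515] 0.8
pad [ 0.4376 -0.2416  0.0598] 0.4
pad [ 0.4363 -0.1857  0.0583] 0.8
 mean [ 0.4629 -0.2127  0.055 ]
holder [ 0.6206 -0.205   0.0472 -0.0027] 2.701574263142414 res [ 0.5  0.5 -0.9  0.  -0.5  0.4  0.2 -0.5  0.8 -0.2  1.5  0.5  0.5  0.5
  0.5  0.1 -0.  -1.1  0.8 -1.1  0.  -1.  -0.6 -0.5  0.  -1.7  0.4 -1.6
 -0.2  0.9  0.9  0.8]
red [0.549  0.228  0.2073] 0.3 [0.5856 0.2254 0.1215] 1.1 len 0.0933 lean 23.11180605798919 az -4.174206948221328
blue [0.5457 0.1372 0.2061] 0.7 [0.584  0.1323 0.1203] 0.8 len 0.094 lean 24.225633798285582 az -7.2553718188518665
rest [ 0.5739  0.1805 -0.038  -0.0012] -2.1767510545874402 res [ 0.7 -0.6  0.1 -1.4  0.7 -1.2  0.7  1.5  0.1 -0.9  0.6 -1.6 -1.3 -0.1
  1.4  1.9]
```

The fits agree with the given sizes and heights: pad about 55–59 mm, cover about 108 mm, lean about 22–24°. Next I'll plan the press.

```bash
cat >> h.py <<'E'
from scipy.spatial.transform import Rotation as Ro
def plan(pos,rpy):
    "rotation vector (tool) to do first, then shift in the rotated tool frame"
    o=env.get_obs();R0=Ro.from_euler('xyz',o['tool_rot'],degrees=True);R1=Ro.from_euler('xyz',rpy,degrees=True)
    print('t',o['time_s'],'at',o['tool_pos'].round(4),o['tool_rot'].round(2),'F',o['force'].round(1))
    print(' rot',(R0.inv()*R1).as_rotvec().round(4),' shift',R1.inv().apply(np.array(pos)-o['tool_pos']).round(4))
E
python3 -c "
from h import *
plan([.463,-.2125,.291],[180,0,2.7])"
```

```text
t 0.2 at [ 0.23   -0.6078  0.4041] [-179.93    0.     20.73] F [-0.4 -0.1  0.3]
 rot [-1.100e-03  3.000e-04  3.146e-01]  shift [ 0.2514 -0.3839  0.1131]
```

Call:
{"name": "send_rows", "arguments": {"xyz": [[0,0,0],[0,0,0],[0,0,0],[0.01,-0.016,0],[0.02,-0.03,0],[0.021,-0.032,0.007],[0.025,-0.038,0.01],[0.025,-0.038,0.012],[0.025,-0.038,0.012],[0.025,-0.038,0.012],[0.025,-0.038,0.012],[0.025,-0.038,0.012],[0.02,-0.03,0.012],[0.015,-0.024,0.012],[0.01,-0.016,0.007],[0.005,-0.008,0.005],[0,0,0],[0,0,0]], "rotation": [[0,0,0.105],[0,0,0.105],[0,0,0.105],[0,0,0],[0,0,0],[0,0,0],[0,0,0],[0,0,0],[0,0,0],[0,0,0],[0,0,0],[0,0,0],[0,0,0],[0,0,0],[0,0,0],[0,0,0],[0,0,0],[0,0,0]], "jaw": [0,0,0,0,0,0,0,0,0,0,0,0,0,0,0,0,0,0]}}

```text
time_s: 2.0
tool_pos: [0.4624, -0.2137, 0.2919]
tool_rot: [180.0, 0.0, 2.6]
force: [-0.1, -0.3, 0.5]
grip_width: 0.0005
grasp_force: 0.0
```

```bash
python3 -c "
from h import *
plan([.4635,-.2125,.245],[180,0,2.7])
c=env.read_camera('top');cv2.imwrite('pics/top1.png',c['image'])
s=env.read_camera('side');cv2.imwrite('pics/side1.png',np.hstack([cv2.resize(s['image'][110:210,300:420],(480,400)),cv2.resize(c['image'][160:320,370:490],(300,400))]))"
```

```text
t 2.0 at [ 0.4624 -0.2137  0.2919] [1.7996e+02 2.0000e-02 2.6200e+00] F [-0.1 -0.3  0.5]
 rot [ 0.0007  0.0003 -0.0014]  shift [ 0.0011 -0.0011  0.0469]
```

View pics/side1.png

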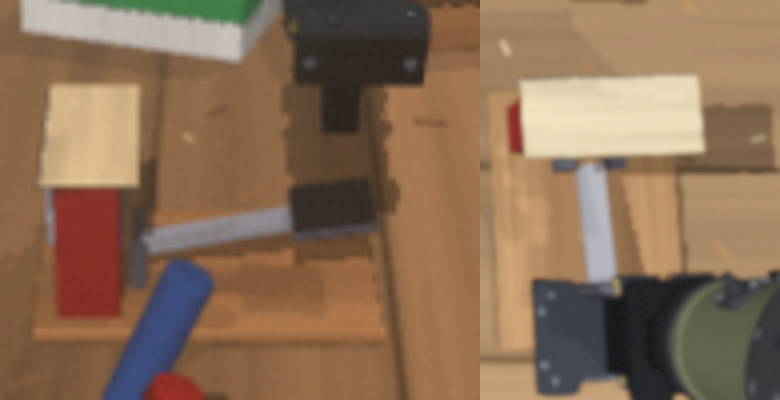

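The shut fingers (332,110 in the crop) stand right above the pad (335,205). Pressing down now.

Call:
{"name": "send_rows", "arguments": {"xyz": [[0.001,0,0.01],[0,0,0.015],[0,0,0.015],[0,0,0.008],[0,0,0.005],[0,0,0.004],[0,0,0.004],[-0.001,0,0.004],[0,0,0.004],[-0.001,0,0.004],[0,0,0.004],[-0.001,0,0.004],[0,0,0.004],[-0.001,0,0.001],[0,0,0]], "rotation": [[0,0,0],[0,0,0],[0,0,0],[0,0,0],[0,0,0],[0,0,0],[0,0,0],[0,0,0],[0,0,0],[0,0,0],[0,0,0],[0,0,0],[0,0,0],[0,0,0],[0,0,0]], "jaw": [0,0,0,0,0,0,0,0,0,0,0,0,0,0,0]}}

```text
time_s: 3.6
tool_pos: [0.4608, -0.2132, 0.2067]
tool_rot: [179.9, -0.2, 2.7]
force: [1.7, 0.2, 2.8]
grip_width: 0.0005
grasp_force: 1.6
```

Call:
{"name": "send_rows", "arguments": {"xyz": [[0,0,0.002],[0,0,0.001],[0,0,0.001],[0,0,0]], "rotation": [[0,0,0],[0,0,0],[0,0,0],[0,0,0]], "jaw": [0,0,0,0]}}

```text
time_s: 4.0
tool_pos: [0.461, -0.2132, 0.2042]
tool_rot: [179.9, -0.2, 2.7]
force: [-3.0, 1.9, 15.2]
grip_width: 0.0008
grasp_force: 7.8
```

Call:
{"name": "send_rows", "arguments": {"xyz": [[0,0,0.001],[0,0,0.001],[0,0,0],[0,0,0]], "rotation": [[0,0,0],[0,0,0],[0,0,0],[0,0,0]], "jaw": [0,0,0,0]}}

```text
time_s: 4.4
tool_pos: [0.4612, -0.2131, 0.2039]
tool_rot: [179.9, -0.1, 2.7]
force: [-7.0, 2.6, 30.0]
grip_width: 0.0004
grasp_force: 14.7
```

```bash
python3 -c "
from h import *
plan([.461,-.213,.4],[180,0,2.7])
c=env.read_camera('top')
s=env.read_camera('side');cv2.imwrite('pics/side2.png',np.hstack([cv2.resize(s['image'][110:210,300:420],(480,400)),cv2.resize(c['image'][160:320,370:490],(300,400))]))"
```

```text
t 4.4 at [ 0.4612 -0.2131  0.2039] [ 1.7987e+02 -1.3000e-01  2.6700e+00] F [-7.   2.6 30. ]
 rot [ 0.0023 -0.0023 -0.0004]  shift [-2.000e-04 -1.000e-04 -1.961e-01]
```

View pics/side2.png

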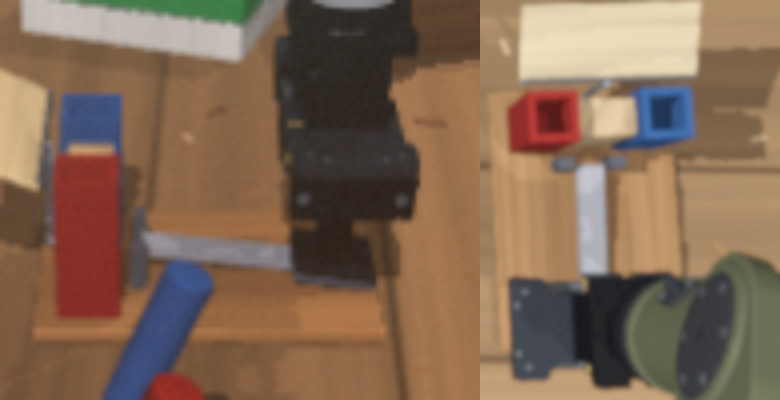

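The press reached its stop: z stays at 0.204 m while force rises to 30 N. The cover stands open behind the towers, and both mouths are visible (crop 551,112 and 665,112). Next I'll lift and work out the red pregrasp.

Call:
{"name": "send_rows", "arguments": {"xyz": [[0,0,-0.005],[0,0,-0.015],[0,0,-0.025],[0,0,-0.03],[0,0,-0.035],[0,0,-0.035],[0,0,-0.03],[0,0,-0.02],[0,0,0]], "rotation": [[0,0,0],[0,0,0],[0,0,0],[0,0,0],[0,0,0],[0,0,0],[0,0,0],[0,0,0],[0,0,0]], "jaw": [0,0,0,0,0,0,0,1,1]}}

```text
time_s: 5.4
tool_pos: [0.4604, -0.2131, 0.3975]
tool_rot: [179.8, -0.2, 2.7]
force: [1.4, -0.3, -0.1]
grip_width: 0.0096
grasp_force: 0.0
```

```bash
cat >> h.py <<'E'
REST=(.5739,.1805,-2.2,-.001)
def chis(y,z,rest=REST):
    s,c=np.sin(np.radians(22)),np.cos(np.radians(22))
    return frame((rest[0],rest[1],np.radians(rest[2]),rest[3]))([(.045-s*z,y,.034+c*z)])[0]
def tcp(g,rpy): return g-.164*Ro.from_euler('xyz',rpy,degrees=True).as_matrix()[:,2]
E
python3 -c "
from h import *
r=[180,-22,-2.2]
p=tcp(chis(.045,.255),r);print(p);plan(p,r)
print(env.grip_depth)
"
```

```text
[0.46374981 0.22976474 0.42149004]
t 5.4 at [ 0.4604 -0.2131  0.3975] [179.83  -0.24   2.66] F [ 1.4 -0.3 -0.1]
 rot [-0.0136  0.3794  0.0843]  shift [-0.0037 -0.4427 -0.0273]
0.1635
```

Call:
{"name": "send_rows", "arguments": {"xyz": [[0,0,0],[0,0,0],[0,0,0],[0,0,-0.015],[0,-0.01,-0.012],[0,-0.025,0],[0,-0.04,0],[0,-0.045,0],[0,-0.045,0],[0,-0.045,0],[0,-0.045,0],[0,-0.045,0],[0,-0.045,0],[-0.004,-0.04,0],[0,-0.03,0],[0,-0.018,0],[0,-0.01,0],[0,0,0],[0,0,0]], "rotation": [[-0.003,0.09,0.02],[-0.003,0.09,0.02],[-0.003,0.1,0.022],[-0.003,0.1,0.022],[0,0,0],[0,0,0],[0,0,0],[0,0,0],[0,0,0],[0,0,0],[0,0,0],[0,0,0],[0,0,0],[0,0,0],[0,0,0],[0,0,0],[0,0,0],[0,0,0],[0,0,0]], "jaw": [1,1,1,1,1,1,1,1,1,1,1,1,1,1,1,1,1,1,1]}}

```text
time_s: 7.3
tool_pos: [0.4637, 0.2301, 0.4202]
tool_rot: [-179.8, -21.7, -2.2]
force: [-0.8, 0.4, 0.0]
grip_width: 0.0872
grasp_force: 0.0
```

```bash
python3 -c "
from h import *
r=[180,-22,-2.2]
plan(tcp(chis(.045,.255),r),r)
w=env.read_camera('wrist');W=cam(w);im=w['image'].copy()
t=env.read_camera('top');s=env.read_camera('side')
for y in(.045,-.045):
  for z in(.19,.092):
    print(proj(W,chis(y,z)).round(1)[0]); 
print('campos',(-W['R'].T@W['t']).round(3))
cv2.imwrite('pics/w3.png',np.hstack([cv2.resize(im,(480,300)),np.vstack([cv2.resize(t['image'][160:260,380:470],(270,300))])]))
cv2.imwrite('pics/t3raw.png',t['image']);cv2.imwrite('pics/s3raw.png',s['image']);cv2.imwrite('pics/w3raw.png',im)
cv2.imwrite('pics/v3.png',np.vstack([np.hstack([cv2.resize(im,(480,300)),cv2.resize(t['image'][180:240,375:439],(320,300))]),np.hstack([cv2.resize(s['image'][120:180,300:364],(320,300)),np.zeros((300,480,3),np.uint8)])]))
"
```

```text
t 7.3 at [0.4637 0.2301 0.4202] [-179.84  -21.68   -2.19] F [-0.8  0.4  0. ]
 rot [-0.003   0.0056  0.0002]  shift [ 0.0005  0.0003 -0.0012]
[316.8 215.3]
[316.9 182.9]
[450.6 215.4]
[410.3 183. ]
campos [0.536 0.227 0.428]
```

View pics/v3.png

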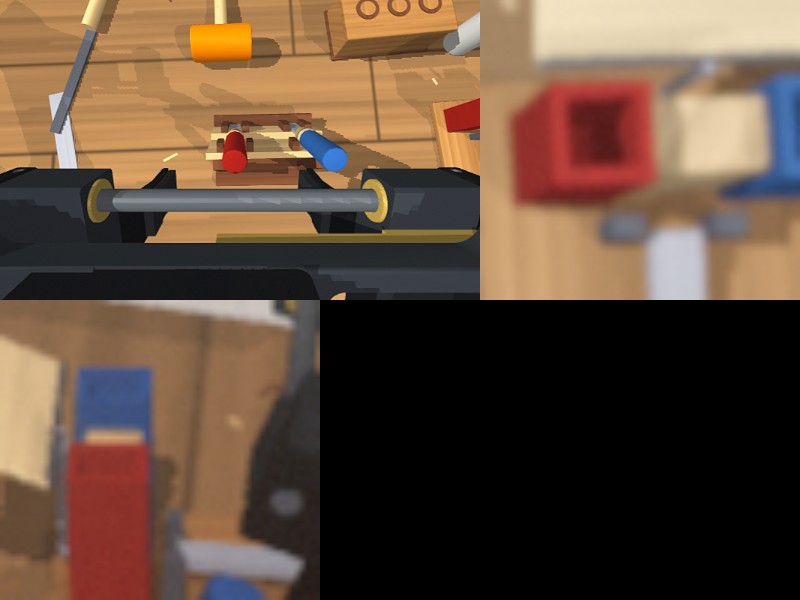

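In the wrist view the red handle end is at (313,215) against a predicted (317,215), and the blue at (447,212) against (451,215), so the rest lies about 2 mm further to +y. Now I'll check the open mouths against the holder fit.

```bash
python3 -c "
from h import *
T=cam(env.read_camera('top'));S=cam(env.read_camera('side'));Wc=env.read_camera('wrist');W=cam(Wc)
L=np.array([(.02,.065,.106),(.02,.025,.106),(-.02,.025,.106),(-.02,.065,.106),(.02,-.065,.106),(-.02,-.065,.106)])
t5=lambda x,y:np.array([x,y])/5+[375,180]-.4
s5=lambda x,y:np.array([x,y])/5+[300,120]-.4
obs=[(T,0,t5(68,88)),(T,1,t5(172,82)),(T,2,t5(176,182)),(T,3,t5(72,190)),(S,0,s5(68,145)),(S,3,s5(150,143)),(S,4,s5(77,68)),(S,5,s5(152,68))]
f=lambda p:np.concatenate([proj(C,frame(p)(L[i]))[0]-u for C,i,u in obs])
r=least_squares(lambda p:f(np.r_[p,0]),[.62,-.205,.047]);print(r.x.round(4),r.fun.round(1))
r=least_squares(f,[.62,-.205,.047,0]);print(r.x.round(4),r.fun.round(1))
print('old',f([.6206,-.205,.0472,-.0027]).round(1), f([.6206,-.205,.0472,0]).round(1))
# rest refine w/ red handle masks in wrist
im=Wc['image'].astype(int);b,g,rr=im[...,0],im[...,1],im[...,2]
for n,m,y in(('red',(rr>90)&(g<60)&(b<60),.045),('blue',(b>110)&(rr<70),-.045)):
    m=m.astype(np.uint8);m[:120]=0;m[240:]=0;m[:,:200]=0;m[:,500:]=0
    k,l,st,ce=cv2.connectedComponentsWithStats(m);i=1+st[1:,4].argmax();print(n,st[i],ce[i].round(1))
print(W['K'][0,0])
"
```

```text
[ 0.6204 -0.2062  0.0706] [ 1.  -0.7  0.4 -0.5  1.4 -0.2  1.8 -0.7  0.8  6.6  0.9  6.9  0.3 -0.5
  0.2 -0.7]
[ 0.6193 -0.2018  0.0755  0.0108] [-0.3 -0.9 -0.6 -0.8  0.5 -0.2  0.7 -0.6  1.1  3.5  1.3  3.7  0.4 -3.5
  0.4 -3.7]
old [ 0.3 -1.4 -0.3 -0.7  0.1 -0.4  0.6 -1.5  0.1  7.8  0.1  8.2  0.8  0.5
  0.7  0.5] [ 0.5 -1.6 -0.  -0.9  0.5 -0.6  0.9 -1.6  0.1  6.8  0.1  7.2  0.8 -0.4
  0.7 -0.4]
red [ 295  176   93   57 1777] [318.4 208. ]
blue [ 399  174   63   56 1920] [430.6 201.9]
324.9889110965702
```

```bash
python3 -c "
from h import *
T=cam(env.read_camera('top'));S=cam(env.read_camera('side'))
L=np.array([(.02,.065,.106),(.02,.025,.106),(-.02,.025,.106),(-.02,.065,.106),(.02,-.065,.106),(-.02,-.065,.106)])
t5=lambda x,y:np.array([x,y])/5+[375,180]-.4
s5=lambda x,y:np.array([x,y])/5+[300,120]-.4
obs=[(T,0,t5(68,88)),(T,1,t5(172,82)),(T,2,t5(176,182)),(T,3,t5(72,190)),(S,1,s5(68,145)),(S,2,s5(150,143)),(S,4,s5(77,68)),(S,5,s5(152,68))]
f=lambda p:np.concatenate([proj(C,frame(p)(L[i]))[0]-u for C,i,u in obs])
for p0 in([.62,-.205,.047],[.62,-.205,.047,0]):
    r=least_squares(f,p0);print(r.x.round(4),r.fun.round(1))
r=REST;R=(r[0],.1820,r[2],r[3])
rp=[180,-22,-2.2]; plan(tcp(chis(.045,.155,R),rp),rp)
"
```

```text
[ 0.6204 -0.2038  0.0781] [-0.3 -0.5 -0.9 -0.4  0.2 -0.1  0.6 -0.5  1.2 -0.3  0.8 -0.1  0.1 -0.1
 -0.  -0.3]
[ 0.6205 -0.2042  0.0774 -0.001 ] [-0.2 -0.5 -0.8 -0.4  0.3 -0.1  0.7 -0.5  1.2 -0.   0.7  0.1  0.1  0.2
 -0.  -0.1]
t 7.7 at [0.4641 0.23   0.4206] [-179.78  -21.78   -2.26] F [-0.3  0.7  0.9]
 rot [-0.0034  0.0038 -0.001 ]  shift [-0.     -0.0013  0.099 ]
```

Call:
{"name": "send_rows", "arguments": {"xyz": [[0,-0.0015,0.01],[0,0,0.018],[0,0,0.02],[0,0,0.02],[0,0,0.016],[0,0,0.01],[0,0,0.005],[0,0,0],[0,0,0],[0,0,0],[0,0,0],[0,0,0],[0,0,0],[0,0,0],[0,0,0]], "rotation": [[-0.003,0.004,0],[0,0,0],[0,0,0],[0,0,0],[0,0,0],[0,0,0],[0,0,0],[0,0,0],[0,0,0],[0,0,0],[0,0,0],[0,0,0],[0,0,0],[0,0,0],[0,0,0]], "jaw": [1,1,1,1,1,1,1,1,0,0,0,0,0,0,0], "newtons": 15}}

```text
time_s: 9.2
tool_pos: [0.5012, 0.2305, 0.3288]
tool_rot: [-179.9, -22.0, -2.2]
force: [0.3, -0.6, 0.5]
grip_width: 0.0388
grasp_force: 0.0
```

Call:
{"name": "send_rows", "arguments": {"xyz": [[0,0,0],[0,0,0],[0,0,0],[0,0,0],[0,0,0]], "rotation": [[0,0,0],[0,0,0],[0,0,0],[0,0,0],[0,0,0]], "jaw": [0,0,0,0,0], "newtons": 25}}

```text
time_s: 9.7
tool_pos: [0.5012, 0.2305, 0.3288]
tool_rot: [-179.9, -22.0, -2.2]
force: [0.3, 0.3, -0.5]
grip_width: 0.0234
grasp_force: 25.0
```

Call:
{"name": "send_rows", "arguments": {"xyz": [[0,0,-0.004],[0,0,-0.008],[0,0,-0.012],[0,0,-0.014],[0,0,-0.014],[0,0,-0.014],[0,0,-0.014],[0,0,-0.014],[0,0,-0.014],[0,0,-0.014],[0,0,-0.014],[0,0,-0.014],[0,0,-0.014],[0,0,-0.01],[0,0,-0.006],[0,0,0]], "rotation": [[0,0,0],[0,0,0],[0,0,0],[0,0,0],[0,0,0],[0,0,0],[0,0,0],[0,0,0],[0,0,0],[0,0,0],[0,0,0],[0,0,0],[0,0,0],[0,0,0],[0,0,0],[0,0,0]], "jaw": [0,0,0,0,0,0,0,0,0,0,0,0,0,0,0,0]}}

```text
time_s: 11.3
tool_pos: [0.4334, 0.2334, 0.4962]
tool_rot: [-179.9, -22.1, -2.2]
force: [0.6, -0.2, -1.8]
grip_width: 0.0234
grasp_force: 25.0
```

```bash
python3 -c "
from h import *
H=(.6205,-.2043,np.radians(3),0)
g=frame(H)([(0,.045,0)])[0];print(g,frame(H)([(0,-.045,0)])[0])
plan([.46,.23,.48],[180,0,3])
plan([.46,-.13,.48],[180,0,3])
plan([g[0],g[1],.46],[180,0,3])
"
```

```text
[ 0.61814488 -0.15936167  0.        ] [ 0.62285512 -0.24923833  0.        ]
t 11.3 at [0.4334 0.2334 0.4962] [-179.93  -22.05   -2.19] F [ 0.6 -0.2 -1.8]
 rot [ 0.0163 -0.3846 -0.0892]  shift [0.0264 0.0047 0.0162]
t 11.3 at [0.4334 0.2334 0.4962] [-179.93  -22.05   -2.19] F [ 0.6 -0.2 -1.8]
 rot [ 0.0163 -0.3846 -0.0892]  shift [0.0075 0.3643 0.0162]
t 11.3 at [0.4334 0.2334 0.4962] [-179.93  -22.05   -2.19] F [ 0.6 -0.2 -1.8]
 rot [ 0.0163 -0.3846 -0.0892]  shift [0.1639 0.4019 0.0362]
```

Call:
{"name": "send_rows", "arguments": {"xyz": [[0,0,0],[0,0,0],[0,0,0],[0,0,0],[0,0,0],[0,0.01,0],[0,0.025,0],[0,0.035,0],[0,0.04,0],[0,0.04,0],[0.005,0.04,0],[0.015,0.04,0],[0.025,0.04,0],[0.03,0.04,0],[0.03,0.035,0],[0.025,0.027,0],[0.018,0.018,0.01],[0.01,0.008,0.01],[0.006,0.004,0.01],[0,0,0.005]], "rotation": [[0.003,-0.077,-0.018],[0.003,-0.077,-0.018],[0.003,-0.077,-0.018],[0.003,-0.077,-0.018],[0.004,-0.077,-0.017],[0,0,0],[0,0,0],[0,0,0],[0,0,0],[0,0,0],[0,0,0],[0,0,0],[0,0,0],[0,0,0],[0,0,0],[0,0,0],[0,0,0],[0,0,0],[0,0,0],[0,0,0]], "jaw": [0,0,0,0,0,0,0,0,0,0,0,0,0,0,0,0,0,0,0,0]}}

```text
time_s: 13.3
tool_pos: [0.6181, -0.1598, 0.4584]
tool_rot: [-179.9, 0.2, 3.0]
force: [0.6, 0.1, -1.4]
grip_width: 0.0234
grasp_force: 25.0
```

```bash
python3 -c "
from h import *
plan([.6181,-.1594,.46],[180,0,3])
s=env.read_camera('side')['image'];t=env.read_camera('top')['image'];w=env.read_camera('wrist')['image']
cv2.imwrite('pics/v4.png',np.hstack([cv2.resize(s[60:180,290:370],(400,600)),np.vstack([cv2.resize(t[150:250,360:480],(360,300)),cv2.resize(w,(400,250))[:, 20:380],np.zeros((50,360,3),np.uint8)])]))
"
```

```text
t 13.3 at [ 0.6181 -0.1598  0.4584] [-179.91    0.22    2.98] F [ 0.6  0.1 -1.4]
 rot [-0.0015  0.0038 -0.0003]  shift [ 0.0001 -0.0004 -0.0016]
```

View pics/v4.png

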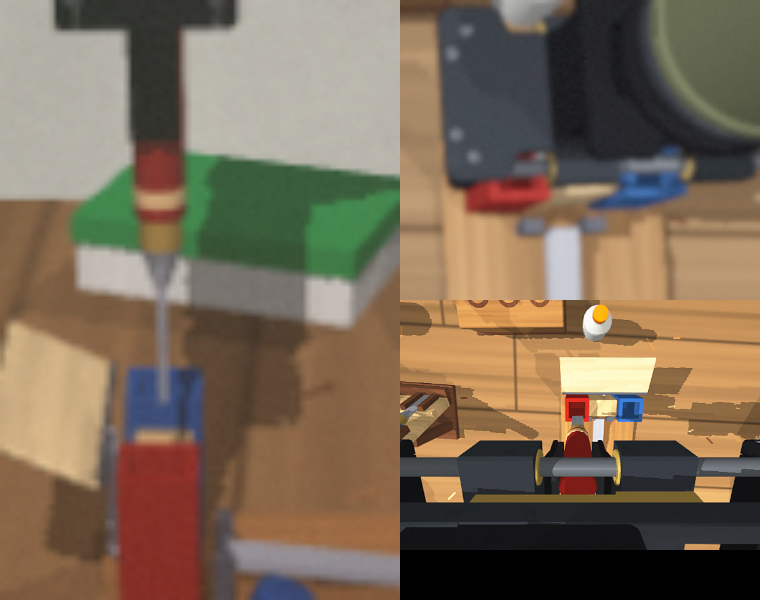

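```bash
python3 -c "
from h import *
S=cam(env.read_camera('side'));W=cam(env.read_camera('wrist'));o=env.get_obs();p=o['tool_pos']
R=Ro.from_euler('xyz',o['tool_rot'],degrees=True).as_matrix()
tip=p+R[:,2]*.319
print('tip',tip.round(4),'side',(proj(S,tip)-[290,60])*5,'wrist',proj(W,tip)*.625+[380,300])
H=(.6205,-.2043,np.radians(3),0);L=[(0,.045,.106),(0,-.045,.106),(-.02,.025,.106),(.02,.025,.106),(-.02,.065,.106),(.02,.065,.106)]
print('side',((proj(S,frame(H)(L))-[290,60])*5).round(0).tolist());print('wrist',(proj(W,frame(H)(L))*.625+[380,300]).round(1).tolist())
"
```

```text
tip [ 0.6177 -0.1594  0.1427] side [[159.22203464 391.36975988]] wrist [[577.37731778 416.40638579]]
side [[160.0, 459.0], [165.0, 380.0], [201.0, 440.0], [121.0, 440.0], [199.0, 478.0], [117.0, 478.0]]
wrist [[577.4, 411.2], [630.7, 411.2], [589.0, 422.6], [589.4, 399.4], [565.7, 422.6], [565.3, 399.4]]
```

The tip and mouths agree with the prediction to about 2 mm: tip at (163,402) against (159,391) predicted, about 5 mm low, and wrist mouths at (577,409) and (629,409) as fitted. Lowering now.

Call:
{"name": "send_rows", "arguments": {"xyz": [[0.001,0,0.005],[0,0,0.01],[0,0,0.01],[0,0,0.01],[0,0,0.01],[0,0,0.01],[0,0,0.01],[0,0,0.01],[0,0,0.01],[0,0,0.008],[0,0,0.006],[0,0,0.005],[0,0,0]], "rotation": [[0,0.004,0],[0,0,0],[0,0,0],[0,0,0],[0,0,0],[0,0,0],[0,0,0],[0,0,0],[0,0,0],[0,0,0],[0,0,0],[0,0,0],[0,0,0]], "jaw": [0,0,0,0,0,0,0,0,0,0,0,0,0]}}

```text
time_s: 14.85
tool_pos: [0.6192, -0.1602, 0.3558]
tool_rot: [-180.0, -0.1, 2.9]
force: [-0.7, 0.4, -1.7]
grip_width: 0.0235
grasp_force: 25.0
```

Call:
{"name": "send_rows", "arguments": {"xyz": [[0,0,0.004],[0,0,0.004],[0,0,0.003],[0,0,0.002],[0,0,0]], "rotation": [[0,0,0],[0,0,0],[0,0,0],[0,0,0],[0,0,0]], "jaw": [0,0,0,0,0]}}

```text
time_s: 15.35
tool_pos: [0.6193, -0.1602, 0.3431]
tool_rot: [180.0, -0.1, 2.9]
force: [0.4, -1.1, -1.2]
grip_width: 0.0234
grasp_force: 25.0
```

Call:
{"name": "send_rows", "arguments": {"xyz": [[0,0,0],[0,0,0],[0,0,0],[0,0,0],[0,0,0],[0,0,0],[0,0,0],[0,0,-0.005],[0,0,-0.015],[0,0,-0.02],[0,0,-0.02],[0,0,-0.02],[0,0,-0.02],[0,0,-0.015],[0,0,-0.005],[0,0,0]], "rotation": [[0,0,0],[0,0,0],[0,0,0],[0,0,0],[0,0,0],[0,0,0],[0,0,0],[0,0,0],[0,0,0],[0,0,0],[0,0,0],[0,0,0],[0,0,0],[0,0,0],[0,0,0],[0,0,0]], "jaw": [0.6,0.8,0.8,0.8,0.8,0.8,0.8,0.8,0.8,0.8,0.8,0.8,0.8,0.9,1,1]}}

```text
time_s: 16.95
tool_pos: [0.6191, -0.16, 0.4646]
tool_rot: [180.0, -0.2, 2.9]
force: [0.4, 0.0, 0.2]
grip_width: 0.0841
grasp_force: 0.0
```

```bash
python3 -c "
from h import *
R=(REST[0],.1820,REST[2],REST[3]);r=[180,-22,-2.2]
p=tcp(chis(-.045,.255,R),r);print(p);plan(p,r)
"
```

```text
[0.46029491 0.14133107 0.42149004]
t 16.95 at [ 0.6191 -0.16    0.4646] [179.96  -0.25   2.94] F [0.4 0.  0.2]
 rot [-0.0166  0.3794  0.0887]  shift [-0.174  -0.295  -0.0239]
```

Call:
{"name": "send_rows", "arguments": {"xyz": [[-0.006,-0.012,0],[-0.011,-0.024,0],[-0.015,-0.032,0],[-0.016,-0.036,0],[-0.016,-0.036,0],[-0.016,-0.036,0],[-0.016,-0.036,0],[-0.016,-0.034,0],[-0.014,-0.028,0],[-0.011,-0.021,0],[-0.006,-0.014,0],[0,0,0],[0,0,0],[0,0,0],[0,0,0],[0,0,0],[0,0,0],[0,0,0]], "rotation": [[0,0,0],[0,0,0],[0,0,0],[0,0,0],[0,0,0],[0,0,0],[0,0,0],[0,0,0],[0,0,0],[0,0,0],[0,0,0],[-0.003,0.076,0.018],[-0.003,0.076,0.018],[-0.003,0.076,0.018],[-0.003,0.076,0.018],[-0.004,0.075,0.017],[0,0,0],[0,0,0]], "jaw": [1,1,1,1,1,1,1,1,1,1,1,1,1,1,1,1,1,1]}}

```text
time_s: 18.75
tool_pos: [0.46, 0.1409, 0.4625]
tool_rot: [-180.0, -21.7, -2.3]
force: [-0.4, -0.2, 0.2]
grip_width: 0.0873
grasp_force: 0.0
```

```bash
python3 -c "
from h import *
R=(REST[0],.1820,REST[2],REST[3]);r=[180,-22,-2.2]
plan(tcp(chis(-.045,.155,R),r),r)
w=env.read_camera('wrist');W=cam(w)
print('pred end/low',proj(W,chis(-.045,.19,R)).round(1),proj(W,chis(-.045,.092,R)).round(1))
im=w['image'].astype(int);m=((im[...,0]>110)&(im[...,2]<70)).astype(np.uint8);m[240:]=0
k,l,st,ce=cv2.connectedComponentsWithStats(m)
for i in range(1,k):
    if st[i,4]>200:print(st[i],ce[i].round(1))
s=env.read_camera('side')['image'];t=env.read_camera('top')['image']
cv2.imwrite('pics/v5.png',np.hstack([np.vstack([cv2.resize(s[60:210,290:420],(390,450)),np.zeros((150,390,3),np.uint8)]),np.vstack([cv2.resize(t[150:250,360:480],(400,333)),cv2.resize(w['image'],(400,250)),np.zeros((17,400,3),np.uint8)])]))
"
```

```text
t 18.75 at [0.46   0.1409 0.4625] [-179.97  -21.75   -2.25] F [-0.4 -0.2  0.2]
 rot [-0.0001  0.0044 -0.0008]  shift [-0.0152 -0.0004  0.1381]
pred end/low [[315.  218.6]] [[315.3 189.3]]
[299 181  29  49 898] [311.4 208.5]
```

View pics/v5.png

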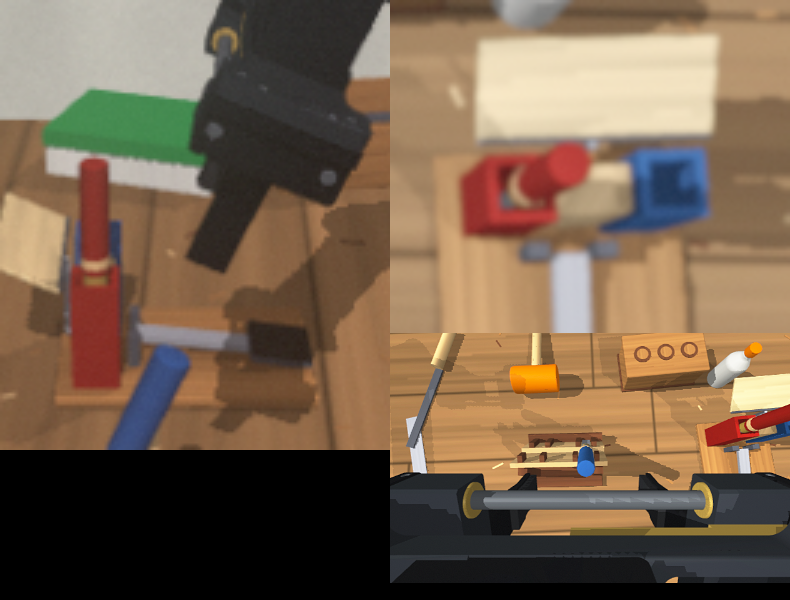

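The red chisel stands upright in the red pocket and the cover is open. The blue handle is at wrist column 311 against a predicted 315, so I add 1 mm in y. Grasping blue.

Call:
{"name": "send_rows", "arguments": {"xyz": [[-0.008,-0.0015,0.01],[-0.007,0,0.02],[0,0,0.024],[0,0,0.024],[0,0,0.022],[0,0,0.018],[0,0,0.012],[0,0,0.006],[0,0,0.002],[0,0,0],[0,0,0],[0,0,0],[0,0,0],[0,0,0],[0,0,0],[0,0,0],[0,0,0],[0,0,0],[0,0,0],[0,0,0]], "rotation": [[0,0.004,0],[0,0,0],[0,0,0],[0,0,0],[0,0,0],[0,0,0],[0,0,0],[0,0,0],[0,0,0],[0,0,0],[0,0,0],[0,0,0],[0,0,0],[0,0,0],[0,0,0],[0,0,0],[0,0,0],[0,0,0],[0,0,0],[0,0,0]], "jaw": [1,1,1,1,1,1,1,1,1,0,0,0,0,0,0,0,0,0,0,0]}}

```text
time_s: 20.9
tool_pos: [0.4985, 0.1413, 0.3296]
tool_rot: [-179.9, -22.1, -2.3]
force: [-0.4, 0.4, -0.3]
grip_width: 0.0234
grasp_force: 25.0
```

Call:
{"name": "send_rows", "arguments": {"xyz": [[0,0,0],[0,0,0],[0,0,0]], "rotation": [[0,0,0],[0,0,0],[0,0,0]], "jaw": [0,0,0]}}

```text
time_s: 21.2
tool_pos: [0.4985, 0.1413, 0.3296]
tool_rot: [-179.9, -22.1, -2.3]
force: [0.3, -0.5, 0.5]
grip_width: 0.0235
grasp_force: 25.0
```

Call:
{"name": "send_rows", "arguments": {"xyz": [[0,0,-0.004],[0,0,-0.008],[0,0,-0.012],[0,0,-0.014],[0,0,-0.014],[0,0,-0.014],[0,0,-0.014],[0,0,-0.014],[0,0,-0.014],[0,0,-0.014],[0,0,-0.014],[0,0,-0.014],[0,0,-0.014],[0,0,-0.01],[0,0,-0.006],[0,0,0]], "rotation": [[0,0,0],[0,0,0],[0,0,0],[0,0,0],[0,0,0],[0,0,0],[0,0,0],[0,0,0],[0,0,0],[0,0,0],[0,0,0],[0,0,0],[0,0,0],[0,0,0],[0,0,0],[0,0,0]], "jaw": [0,0,0,0,0,0,0,0,0,0,0,0,0,0,0,0]}}

```text
time_s: 22.8
tool_pos: [0.4305, 0.1441, 0.4976]
tool_rot: [-179.9, -22.2, -2.2]
force: [0.5, 0.3, -1.7]
grip_width: 0.0233
grasp_force: 25.0
```

```bash
python3 -c "
from h import *
plan([.6235,-.2492,.46],[180,0,3])
"
```

```text
t 22.8 at [0.4305 0.1441 0.4976] [-179.88  -22.2    -2.21] F [ 0.5  0.3 -1.7]
 rot [ 0.0156 -0.3872 -0.0893]  shift [0.1722 0.4029 0.0376]
```

Call:
{"name": "send_rows", "arguments": {"xyz": [[0,0,0],[0,0,0],[0,0,0],[0,0,0],[0,0,0],[0,0.015,0],[0,0.03,0],[0,0.04,0],[0,0.04,0],[0,0.04,0],[0,0.04,0],[0,0.04,0],[0,0.04,0],[0,0.04,0],[0.005,0.035,0],[0.015,0.025,0],[0.02,0.018,0],[0.025,0,0]], "rotation": [[0.003,-0.077,-0.018],[0.003,-0.077,-0.018],[0.003,-0.078,-0.018],[0.003,-0.078,-0.018],[0.004,-0.077,-0.017],[0,0,0],[0,0,0],[0,0,0],[0,0,0],[0,0,0],[0,0,0],[0,0,0],[0,0,0],[0,0,0],[0,0,0],[0,0,0],[0,0,0],[0,0,0]], "jaw": [0,0,0,0,0,0,0,0,0,0,0,0,0,0,0,0,0,0]}}

```text
time_s: 24.6
tool_pos: [0.5155, -0.2598, 0.4959]
tool_rot: [179.9, 0.1, 2.5]
force: [-0.0, 0.6, -2.0]
grip_width: 0.0232
grasp_force: 25.0
```

Call:
{"name": "send_rows", "arguments": {"xyz": [[0.025,0,0],[0.025,0,0],[0.022,0,0],[0.018,0,0],[0.012,0,0.01],[0.005,0,0.015],[0,0,0.01],[0,0,0],[0,0,0]], "rotation": [[0,0,0],[0,0,0],[0,0,0],[0,0,0],[0,0,0],[0,0,0],[0,0,0],[0,0,0],[0,0,0]], "jaw": [0,0,0,0,0,0,0,0,0]}}

```text
time_s: 25.5
tool_pos: [0.6221, -0.2505, 0.461]
tool_rot: [180.0, 0.1, 2.9]
force: [0.5, 0.2, -0.4]
grip_width: 0.0235
grasp_force: 25.0
```

```bash
python3 -c "
from h import *
plan([.6235,-.2492,.355],[180,0,3])
s=env.read_camera('side');t=env.read_camera('top')['image'];w=env.read_camera('wrist')
S,W=cam(s),cam(w);o=env.get_obs();tip=o['tool_pos']+Ro.from_euler('xyz',o['tool_rot'],degrees=True).as_matrix()[:,2]*.319
H=(.6205,-.2043,np.radians(3),0);L=frame(H)([(0,-.045,.106),(-.02,-.065,.106),(.02,-.065,.106)])
print(tip.round(4),'side',((proj(S,np.vstack([tip,L]))-[290,60])*5).round(0).tolist(),'wrist',(proj(W,np.vstack([tip,L]))*2.5-[550,250]+[400,0]).round(0).tolist())
cv2.imwrite('pics/v6.png',np.hstack([cv2.resize(s['image'][60:180,290:370],(400,600)),np.vstack([cv2.resize(w['image'][100:260,220:380],(400,400)),np.zeros((200,400,3),np.uint8)])]))
"
```

```text
t 25.5 at [ 0.6221 -0.2505  0.461 ] [1.7998e+02 1.3000e-01 2.8600e+00] F [ 0.5  0.2 -0.4]
 rot [ 0.0004  0.0023 -0.0024]  shift [ 0.0014 -0.0012  0.106 ]
[ 0.6226 -0.2506  0.1435] side [[164.0, 314.0], [165.0, 380.0], [203.0, 364.0], [128.0, 365.0]] wrist [[639.0, 216.0], [635.0, 195.0], [682.0, 240.0], [683.0, 148.0]]
```

View pics/v6.png

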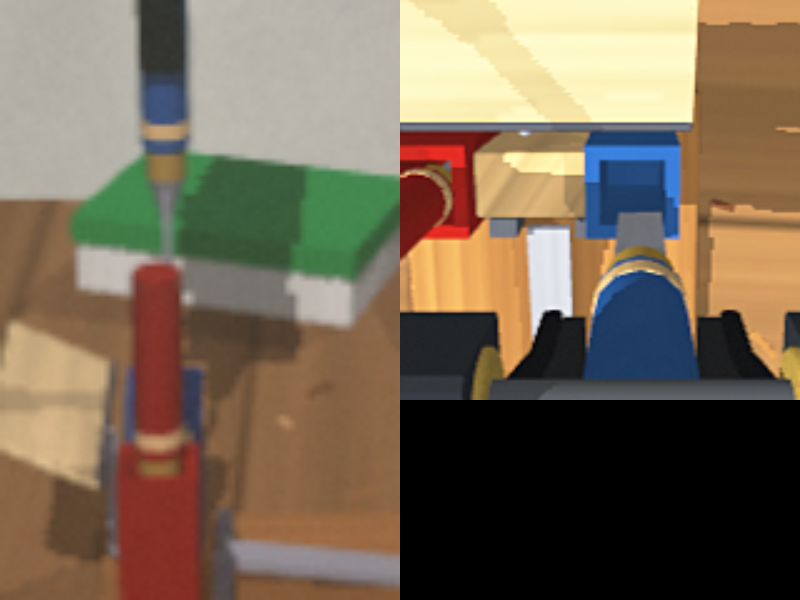

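The blade tip is at wrist crop (640,213) and the mouth centre at (632,190). That needs about 2 mm in +y and 1.5 mm in +x before lowering.

Call:
{"name": "send_rows", "arguments": {"xyz": [[0.0015,-0.002,0.004],[0,0,0.008],[0,0,0.01],[0,0,0.01],[0,0,0.01],[0,0,0.01],[0,0,0.01],[0,0,0.01],[0,0,0.01],[0,0,0.01],[0,0,0.008],[0,0,0.006],[0,0,0]], "rotation": [[0,0.002,0],[0,0,0],[0,0,0],[0,0,0],[0,0,0],[0,0,0],[0,0,0],[0,0,0],[0,0,0],[0,0,0],[0,0,0],[0,0,0],[0,0,0]], "jaw": [0,0,0,0,0,0,0,0,0,0,0,0,0]}}

```text
time_s: 26.95
tool_pos: [0.6242, -0.2479, 0.3541]
tool_rot: [-180.0, 0.1, 2.9]
force: [0.3, 0.3, -2.4]
grip_width: 0.0233
grasp_force: 25.0
```

Call:
{"name": "send_rows", "arguments": {"xyz": [[0,0,0.004],[0,0,0.004],[0,0,0.003],[0,0,0.001],[0,0,0]], "rotation": [[0,0,0],[0,0,0],[0,0,0],[0,0,0],[0,0,0]], "jaw": [0,0,0,0,0]}}

```text
time_s: 27.45
tool_pos: [0.6244, -0.248, 0.3431]
tool_rot: [180.0, -0.0, 2.9]
force: [-0.0, -0.7, -1.1]
grip_width: 0.0234
grasp_force: 25.0
```

Call:
{"name": "send_rows", "arguments": {"xyz": [[0,0,0],[0,0,0],[0,0,0],[0,0,0],[0,0,0],[0,0,0],[0,0,-0.005],[0,0,-0.015],[0,0,-0.02],[0,0,-0.025],[0,0,-0.025],[0,0,-0.025],[0,0,-0.02],[0,0,-0.01],[0,0,0]], "rotation": [[0,0,0],[0,0,0],[0,0,0],[0,0,0],[0,0,0],[0,0,0],[0,0,0],[0,0,0],[0,0,0],[0,0,0],[0,0,0],[0,0,0],[0,0,0],[0,0,0],[0,0,0]], "jaw": [0.6,0.6,0.6,0.6,0.6,0.6,0.6,0.6,0.6,0.6,0.6,0.6,0.6,0.6,0.6]}}

```text
time_s: 28.95
tool_pos: [0.6244, -0.2479, 0.4909]
tool_rot: [179.9, -0.3, 2.9]
force: [0.1, -0.5, 1.4]
grip_width: 0.0522
grasp_force: 0.0
```

Call:
{"name": "send_rows", "arguments": {"xyz": [[-0.02,0,0],[-0.03,0,0],[-0.035,0,0],[-0.035,0,0],[-0.03,0,0],[-0.02,0,0],[0,0,0],[0,0,0]], "rotation": [[0,0,0],[0,0,0],[0,0,0],[0,0,0],[0,0,0],[0,0,0],[0,0,0],[0,0,0]], "jaw": [0.6,0.6,0.6,0.6,0.6,0.6,0.6,0.6]}}

```text
time_s: 29.75
tool_pos: [0.4546, -0.2564, 0.4877]
tool_rot: [180.0, -0.0, 2.9]
force: [-0.1, 0.5, 1.0]
grip_width: 0.0523
grasp_force: 0.0
```

```bash
python3 -c "
from h import *
s=env.read_camera('side')['image'];t=env.read_camera('top')['image']
cv2.imwrite('pics/v7.png',np.hstack([cv2.resize(s[100:220,290:370],(400,600)),np.vstack([cv2.resize(t[150:250,360:480],(400,333)),np.zeros((267,400,3),np.uint8)])]))
"
```

```text
(no output)
```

View pics/v7.png

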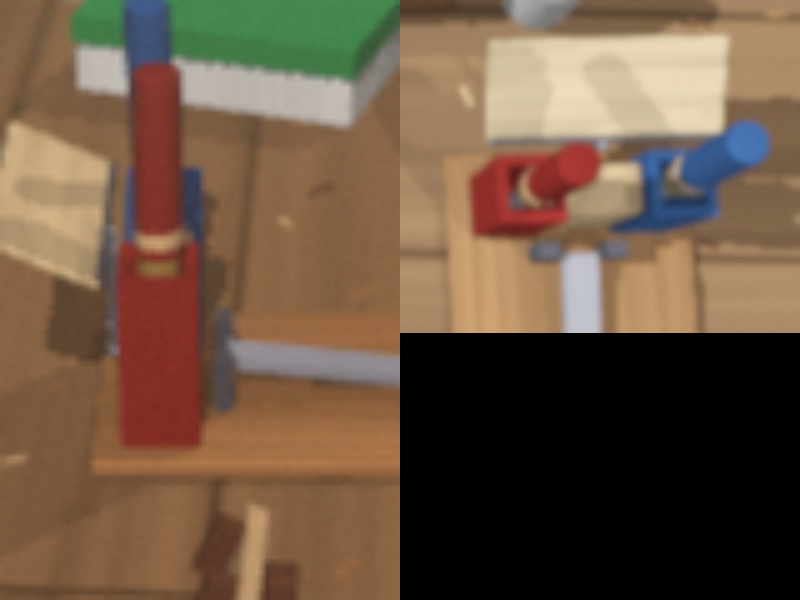

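Both chisels stand in the pockets of their own colour: the red handle top is at (157,70) and the blue at (148,5) in the side crop. The cover leans open behind the towers and the pedal is down, with the gripper clear, so I'm handing in.

```bash
python3 -c "
from cell import env
print(env.sign_off())"
```

```text
the job is handed in; nothing more can be done
None
```

I pressed the pedal to its stop and the cover stayed open, then stood both chisels blade-down in the pockets of their colour; I handed the job in just after 29.75 s on the robot's clock with the gripper clear, but sign-off returned no verdict.

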